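# Set up the sample illuminator with its lamp lid at 45 degrees

### The job

Get the sample illuminator ready for the lesson: first raise its stiff lamp lid to the red 45 degree mark on the side scale (it stays where it is left) and let go of it. Then, with the lid left at that angle, set the white tile down gently and squarely on the marked square of the stage under the lid, and after that the amber tile squarely on top of it, edges flush. Leave the green tile and everything else on the table where they are.

Things in the scene. Friction and masses are not known exactly. Their poses are not given: they have to be found in the camera images.
- illuminator: low white base fixed to the table, 190 deep (its x -60 to +130) x 210 wide (y), top 45 above the table. Origin on the table straight below the stage centre; +x points from the open front (robot side) to the hinge at the back, +y to its left, z up. An aluminium quadrant scale with a red 45 degree mark stands on its left edge (y = +98; radius 105 about the hinge, up to 90 above it)
- stage (a point): centre of the grey stage's flat surface, 45 above the table; a black printed outline, 64 square, lies around it, parallel to the illuminator's x and y. Axes as the illuminator's. The stage is flat and free for 80 to either side
- lid_hinge (a point): middle of the hinge line, 100 behind the stage centre (+x of the illuminator) and 58 above the table; the line runs along the illuminator's y
- lid (a joint): opening angle, rad: 0 flat over the stage, grows as the front edge rises, 0.785 at the 45 degree mark, stop at 0.96. Stiff: holds any angle, moves at some 4 N on the tab. Blue frame with clear pane, 170 from hinge to front edge, 160 wide, 12 thick, mid-plane through the hinge line. At 45 degrees it overhangs the stage: the gripper must lean back 35 to 45 degrees, fingers towards the hinge
- lid_tab (a point): grip point of the lid's black tab: a bar 14 wide (along the illuminator's y), 12 thick, that stands out 34 in front of the middle of the lid's front edge; the point is 21 out from the edge, 191 from the hinge line, in mid-thickness. Moves with the lid; 58 above the table when closed, nothing below it
- white_tile: white ceramic tile, 60 x 60 x 14 thick, lying flat; origin at the centre of its underside, x and y along its edges, z up
- amber_tile: amber (orange) tile of the same size, 60 x 60 x 14; origin at the centre of its underside, x and y along its edges, z up
- green_tile: spare green tile, 60 x 60 x 14, looks like the other two but for its colour; not needed; origin at the centre of its underside
- weight: brass weight with a stem and small head, 50 diameter, 58 high; bystander; origin under its centre
- jar: clear jar with a red cap, 60 diameter, 85 high; bystander; origin under its centre
- screwdriver: screwdriver lying on the table; bystander
- carton: cardboard box 110 x 160 x 70 high; bystander; origin under its centre
- multimeter: yellow hand meter, 150 x 80 x 45 high, lying on its back; bystander; origin under its centre
Not all that is in view belongs to the job. Of the things like the white_tile, leave any that is blue or purple; of the rest the larger one is meant.

How it is judged:
By the outcome, as a careful person would: the job done as asked, in the order asked, and still so for the second after the job is handed in, with the robot touching nothing.
It also fails if it takes over 72 s, if anything falls off the work surface, if the arm or the gripper's body presses on something with over 40 N, if the wrist force passes 120 N, or if a joint passes its speed limit or range.

### The arm

A 6-joint arm with a two-finger parallel gripper is mounted at the origin on the work surface. World frame = base frame: x ahead of the robot, y to its left, z up, the work surface at z = 0. Lengths are in m, angles in rad, forces in N, time in s.
With the tool pointing down it reaches from about 0.325 to 0.9 m from the base axis. Payload 6.1 kg.
Tool frame: the origin (TCP) lies where the fingers leave the gripper's body, on its centre line; the fingertips stand bot.tip_extent ahead of it and the grasp point (between the pads) lies 54 mm ahead of it (bot.tip_extent is the distance from the TCP to the fingertips, in m); z points along the fingers, y is the line along which they close (so a half turn about z gives the same grasp; the last joint's range is limited). The gripper opens to 85 mm and grips with 20 to 120 N. Pads are 22 mm wide; open, the fingers measure 114 mm over their backs; the gripper's body (76 mm by 85 mm) begins 54 mm behind the grasp point. The pads swing forward as they close: fully open they stand 13 mm farther back than shut.
Start: joints at [1.058, 0.22, 1.526, -0, 1.395, -0.126], TCP at [0.236, 0.579, 0.304] pointing down, gripper open.
Joint ranges: [-2.98, 2.98], [-0.91, 2.08], [0.09, 2.57], [-1.24, 4.39], [0.2, 2.65], [-2.68, 2.68]. Speed limits (rad/s): [2.57, 2.57, 3.01, 3.14, 3.14, 3.14].

### API

Orientations are given as a 3x3 rotation matrix whose columns are the frame's x, y, z axes.
In Python, from workcell import bot, optics, job, nets gives the robot as it stands.
- The arm moves only by the tool arm_command, never from a script. Its arguments are lists of equal length, an entry for each row: "jaw": the opening, from 0 (shut) to 1 (fully open); "travel": the shift along the tool's x, y, z in m, a list of three; "twist": the turn about the tool's z in degrees. A call has 1 to 12 rows; each row shifts and turns the commanded pose from where the row before left it, along the tool's axes as they then stand; what a row does not reach is not made up. A row lasts 1/12 s, in which the tool goes at most 41.7 mm and 7.16 degrees, less where a joint would pass 70% of its speed; a pose out of reach is approached as far as the arm can. A call with a gripper value outside its range is refused whole. The fingers move at their own pace and stop on an object; "newtons" is the grip in N (left out, the last holds). Time passes only in rows, so rows that do not move let the fingers close. It gives the time, the measured TCP pose, the force, the opening and the grip force at its end, in the units of the state.
- bot.get_obs(): the state, without advancing time (a new reading comes with each control period).
- optics.get_image(name): name is "scene" or "top" or "wrist"; returns a dict with "frame" (420x560x3 uint8, red, green, blue), "mtx" (3x3 intrinsics, pixels), "R" (3x3) and "t" (3): a world point X has camera coordinates R X + t. Camera axes: x right, y down, z forward; pixel columns grow to the right and rows downward; lengths in m; the calibration is good to about 2 mm. A picture is of the moment at which its call begins. There is no depth.
- job.sign_off(): hands the job in; it is judged then, once.
Trained networks look in the newest picture that a camera, given by its name, has taken for a name from the list of things; names that differ only in an ending like _2 or _b are one class to them, and where a whole thing is asked for, a point or a joint stands for the part that bears it (a point fixed in the world has none). Each returns a list of dicts, best first, with "p" (0 to 1); they miss things now and then, are a little off and sometimes report something else, mostly with a low value. They report only what shows in the picture. A call takes as long as a camera call. They do not tell look-alikes from the thing itself.
- nets.cut_out(query, camera): "region" (420x560 bool, what is visible of it) and "xy" ([column, row] in pixels, amid what is visible of it).
The state is a dict: "time_s": time; "joint_positions": joint angles; "qvel": joint speeds; "joint_efforts": joint torques, N m; "position": TCP position; "tcp_rot": TCP orientation; "force": force on the tool from outside, world axes, zero at the start; "moment": the same for the moment, N m; "opening": finger opening in m; "grip_force": force on a finger pad.
Only numpy, scipy, OpenCV 4.12 (cv2) and the standard library are available. Lean on these libraries where they do the work, as an engineer would, in place of code of your own. Each camera call takes 0.05 s, during which the arm holds its last target. There are 200 camera calls.

## Working session

There is one attempt and no reset: what is moved stays moved. The work goes in short steps, Python scripts to look and compute and a tool call to move; the robot and the scene stay as the last step left them, time stands still between calls to the robot, and variables do not carry over. Pictures are saved under pics/ and viewed, at most 10 in all, crops included, and the job is handed in when it is done.

Besides the shell and the picture viewer there is one more tool, called after "Emit:" as a command line: name --pt "numbers of a row" for each row, then --argument value for the rest. arm_command: Moves the arm, as the interface text tells. Its arguments: {"type":"object","properties":{"jaw":{"type":"array","items":{"type":"number"}},"travel":{"type":"array","items":{"type":"array","items":{"type":"number"}}},"twist":{"type":"array","items":{"type":"number"}},"newtons":{"type":"number"}},"required":["jaw","travel","twist"]}

```bash
mkdir -p pics; ls; python3 - <<'E'
from workcell import bot, optics, job, nets
import cv2, numpy as np
ims={}
for n in ("scene","top"):
    d=optics.get_image(n); ims[n]=d['frame']; print(n,d['mtx'].round(1).tolist(),d['R'].round(4).tolist(),d['t'].round(4).tolist())
    for q in ("illuminator","lid","lid_tab","white_tile","amber_tile","green_tile"):
        for r in nets.cut_out(q,n): print(n,q,round(r['p'],2),np.round(r['xy']),r['region'].sum())
cv2.imwrite('pics/top.png',cv2.resize(ims['top'][:,:,::-1],(800,600)))
cv2.imwrite('pics/scene.png',cv2.resize(ims['scene'][:,:,::-1],(800,600)))
o=bot.get_obs(); print(bot.tip_extent,o['position'],o['tcp_rot'],o['opening'])
E
```

```text
pics
scene [[454.4, 0.0, 274.6], [0.0, 454.4, 208.3], [0.0, 0.0, 1.0]] [[-0.8715, 0.4903, -0.0061], [0.4173, 0.7352, -0.5342], [-0.2574, -0.4681, -0.8453]] [0.4684, -0.1894, 1.5222]
scene illuminator 0.61 [254. 242.] 5115
scene lid 0.68 [258. 231.] 3217
scene lid 0.2 [214.  93.] 1464
scene lid_tab 0.93 [258. 233.] 3265
scene white_tile 0.73 [343. 291.] 455
scene white_tile 0.62 [350. 240.] 253
scene white_tile 0.56 [357. 325.] 263
scene white_tile 0.56 [390. 285.] 502
scene amber_tile 0.67 [198. 156.] 315
scene amber_tile 0.34 [255. 242.] 5058
scene green_tile 0.7 [257. 233.] 3319
scene green_tile 0.63 [245. 152.] 282
scene green_tile 0.41 [344. 291.] 436
top [[486.9, 0.0, 277.6], [0.0, 486.9, 217.7], [0.0, 0.0, 1.0]] [[0.0161, -0.9999, 0.0029], [-0.9915, -0.0163, -0.1293], [0.1293, -0.0008, -0.9916]] [-0.0284, 0.5296, 1.3923]
top illuminator 0.88 [255. 182.] 4706
top lid 0.92 [254. 182.] 3323
top lid_tab 0.81 [260. 186.] 3289
top white_tile 0.69 [167. 235.] 437
top white_tile 0.63 [150. 272.] 468
top white_tile 0.54 [140. 223.] 195
top white_tile 0.54 [217. 267.] 267
top amber_tile 0.69 [379. 191.] 382
top green_tile 0.6 [370. 234.] 393
0.0726 [0.23577341 0.57882403 0.30397676] [[-9.26114010e-01  3.77243737e-01  5.82165295e-05]
 [ 3.77243741e-01  9.26114005e-01  9.21188960e-05]
 [-1.91638667e-05  1.07274422e-04 -9.99999994e-01]] 0.08554071699151627
```

View pics/top.png

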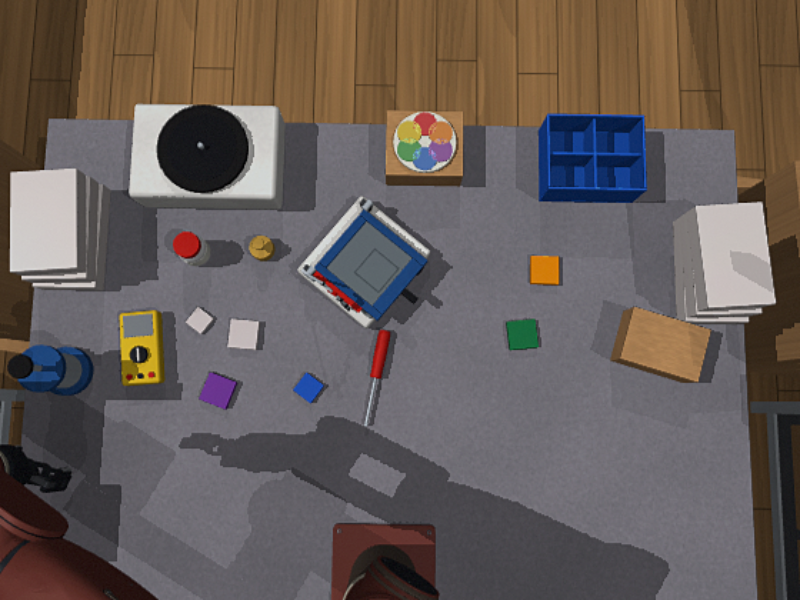

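View pics/scene.png

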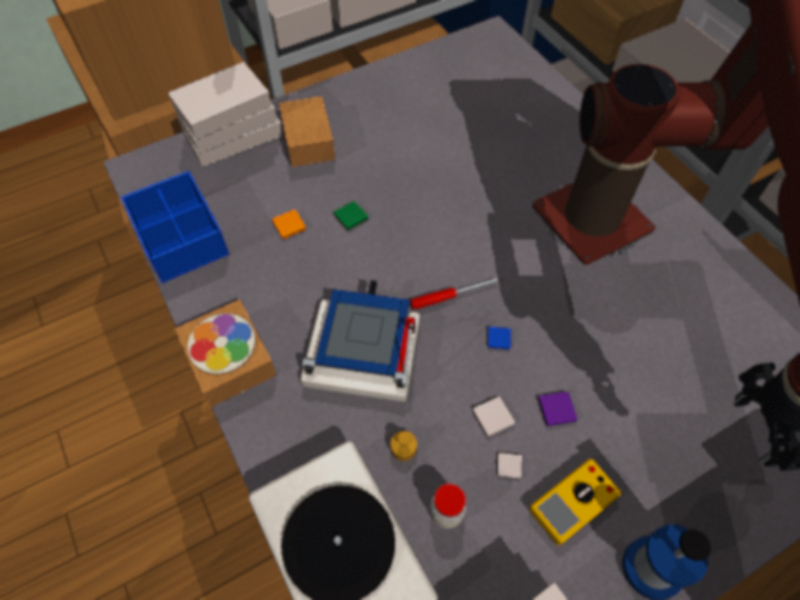

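Top view, in network pixels (0.7 × the picture). There are two whitish tiles at (167,235) and (140,223), a purple one at (150,272) and a blue one at (217,267). The larger white one, at (167,235), fits the description. Amber is at (379,191) and green at (370,234). The illuminator is at (255,182), with its tab pointing lower right. Next I fit poses with box models against both cameras.

```bash
cat > h.py <<'E'
import numpy as np, cv2
from scipy.optimize import minimize
from workcell import bot, optics, job, nets
def proj(d,X):
    c=np.atleast_2d(X)@d['R'].T+d['t']; p=c@d['mtx'].T; return p[:,:2]/p[:,2:]
def ray(d,uv,z):
    v=d['R'].T@np.linalg.inv(d['mtx'])@np.array([uv[0],uv[1],1.]); o=-d['R'].T@d['t']; return o+v*(z-o[2])/v[2]
def box(x0,x1,y0,y1,z0,z1): return np.array([[x,y,z] for x in(x0,x1) for y in(y0,y1) for z in(z0,z1)],float)
def place(P,x,y,a):
    c,s=np.cos(a),np.sin(a); return P@np.array([[c,s,0],[-s,c,0],[0,0,1]])+[x,y,0]
S=4
def mask(d,polys):
    m=np.zeros((420*S,560*S),np.uint8)
    for P in polys:
        h=cv2.convexHull(((proj(d,P)+.5)*S).astype(np.float32)).round().astype(np.int32); cv2.fillConvexPoly(m,h,1)
    return cv2.resize(m.astype(np.float32),(560,420),interpolation=cv2.INTER_AREA)
def fit(obs,polys,p0,st=(.01,.01,.15)):
    def f(p):
        e=0
        for d,r in obs:
            m=mask(d,[place(P,*p) for P in polys]); e+=1-np.minimum(m,r).sum()/np.maximum(m,r).sum()
        return e/len(obs)
    s=np.array([p0]+[np.array(p0)+np.eye(3)[i]*st[i] for i in range(3)])
    r=minimize(f,p0,method='Nelder-Mead',options=dict(initial_simplex=s,xatol=1e-4,fatol=1e-4)); return r.x,r.fun
TILE=[box(-.03,.03,-.03,.03,0,.014)]
LID=[box(-.07,.1,-.08,.08,.052,.064),box(-.104,-.07,-.007,.007,.052,.064)]
E
python3 - <<'E'
from h import *
D={n:optics.get_image(n) for n in("scene","top")}
def best(q,n,xy): 
    L=nets.cut_out(q,n); return min(L,key=lambda r:np.hypot(*(np.array(r['xy'])-xy)))['region'].astype(float)
for q,s,t,z in(("white_tile",(343,291),(167,235),.007),("amber_tile",(198,156),(379,191),.007),("green_tile",(245,152),(370,234),.007)):
    for cams in (("top",),("scene",),("top","scene")):
        o=[(D[n],best(q,n,dict(top=t,scene=s)[n])) for n in cams]; c=ray(D["top"],t,z)
        r=min((fit(o,TILE,[c[0],c[1],a]) for a in(0.1,.6,-.4)),key=lambda r:r[1]); print(q,cams,r[0][:2].round(4),np.degrees(r[0][2]).round(1),round(r[1],3))
c=ray(D["top"],(255,182),.06)
for cams in (("top",),("scene",),("top","scene")):
    o=[(D[n],best("lid",n,dict(top=(254,182),scene=(258,231))[n])) for n in cams]
    r=min((fit(o,LID,[c[0],c[1],a]) for a in(.7,1.)),key=lambda r:r[1]); print("lid",cams,r[0][:2].round(4),np.degrees(r[0][2]).round(1),round(r[1],3))
for q in("weight","jar","carton","screwdriver","multimeter"):
    for k in nets.cut_out(q,"top")[:1]: print(q,ray(D["top"],k['xy'],.03).round(3))
cv2.imwrite('pics/crop.png',np.hstack([cv2.resize(D["top"]['frame'][205:290,125:235,::-1],(400,309),interpolation=2),cv2.resize(D["top"]['frame'][135:245,200:320,::-1],(400,367),interpolation=2)[:309]]))
print([a for a in dir(bot) if a[0]!='_'],bot.get_obs()['position'])
E
```

```text
white_tile ('top',) [0.4821 0.2988] -3.7 0.126
white_tile ('scene',) [0.4828 0.3003] -4.1 0.123
white_tile ('top', 'scene') [0.4827 0.2988] -4.8 0.127
amber_tile ('top',) [ 0.628  -0.3283] 3.2 0.106
amber_tile ('scene',) [ 0.6294 -0.3286] -1.3 0.09
amber_tile ('top', 'scene') [ 0.6286 -0.3289] -1.1 0.105
green_tile ('top',) [ 0.4902 -0.2807] 7.4 0.064
green_tile ('scene',) [ 0.4928 -0.2809] 6.0 0.057
green_tile ('top', 'scene') [ 0.4914 -0.2802] 6.8 0.075
lid ('top',) [0.6125 0.0257] 51.8 0.069
lid ('scene',) [0.6153 0.0232] 51.6 0.065
lid ('top', 'scene') [0.6134 0.0243] 51.4 0.069
weight [0.654 0.268 0.03 ]
jar [0.653 0.411 0.03 ]
carton [ 0.471 -0.561  0.03 ]
multimeter [0.449 0.503 0.03 ]
['PlanningError', 'get_obs', 'tip_extent'] [0.23578498 0.57880874 0.30391216]
```

View pics/crop.png

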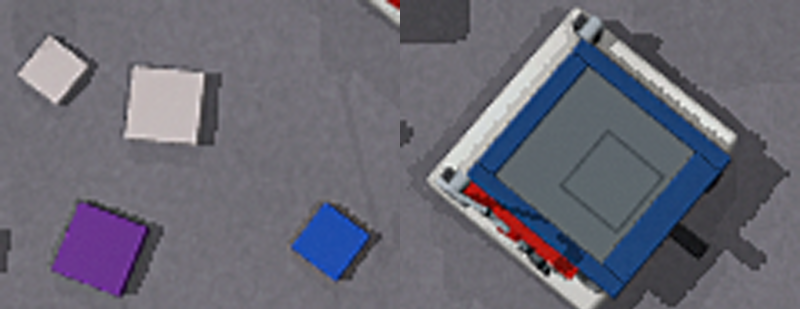

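The crop confirms it. The larger white tile is at crop (165,105), the small one beside it is a decoy, and the purple and blue tiles are to be left alone. The illuminator is at (0.613, 0.024) with yaw about 51.5°. First I go above the tab.

Emit:
arm_command --jaw '[1,1,1,1,1,1,1,1,1,1,1,1]' --pt "-0.0296 -0.0255 0.0058" --pt "-0.0296 -0.0255 0.0058" --pt "-0.0296 -0.0255 0.0058" --pt "-0.0296 -0.0255 0.0058" --pt "-0.0296 -0.0255 0.0058" --pt "-0.0296 -0.0255 0.0058" --pt "-0.0296 -0.0255 0.0058" --pt "-0.0296 -0.0255 0.0058" --pt "-0.0296 -0.0255 0.0058" --pt "-0.0296 -0.0255 0.0058" --pt "-0.0296 -0.0255 0.0058" --pt "-0.0296 -0.0255 0.0058" --twist '[0,0,0,0,0,0,0,0,0,0,0,0]'

```text
time_s: 2.85
position: [0.4499, 0.1596, 0.2345]
tcp_rot: [[-0.926, 0.377, 0.001], [0.377, 0.926, 0.0], [-0.001, 0.001, -1.0]]
force: [0.4, 0.5, -0.4]
opening: 0.0853
grip_force: 0.0
```

Emit:
arm_command --jaw '[1,1,1,1,1,1,1,1,1,1,1,1]' --pt "-0.0296 -0.0255 0.0058" --pt "-0.0296 -0.0255 0.0058" --pt "-0.0296 -0.0255 0.0058" --pt "-0.0296 -0.0255 0.0058" --pt "-0.0296 -0.0255 0.0058" --pt "-0.0296 -0.0255 0.0058" --pt "0 0 0" --pt "0 0 0" --pt "0 0 0" --pt "0 0 0" --pt "0 0 0" --pt "0 0 0" --twist '[0,0,0,0,0,0,7.1,7.1,7.1,7.1,7.1,7.1]'

```text
time_s: 3.85
position: [0.5561, -0.0474, 0.1995]
tcp_rot: [[-0.421, 0.907, 0.0], [0.907, 0.421, -0.0], [-0.0, 0.0, -1.0]]
force: [-0.3, 0.3, -0.4]
opening: 0.0854
grip_force: 0.0
```

Emit:
arm_command --jaw '[0.6,0.6,0.6,0.6,0.6,0.6,0.6,0.6,0.6,0.6]' --pt "0 0 0" --pt "0 0 0" --pt "0 0 0" --pt "0 0 0" --pt "0 0 0" --pt "0 0 0" --pt "0 0 0" --pt "0 0 0" --pt "0 0 0" --pt "0 0 0" --twist '[7.1,7.1,7.1,7.1,7.1,7.1,7.1,7.1,7,0]'

```text
time_s: 4.68
position: [0.5561, -0.0473, 0.1996]
tcp_rot: [[0.627, 0.779, 0.0], [0.779, -0.627, -0.0], [0.0, 0.0, -1.0]]
force: [0.0, -0.7, 0.7]
opening: 0.0509
grip_force: 0.0
```

```bash
python3 - <<'E'
from h import *
d=optics.get_image("wrist"); cv2.imwrite('pics/w1.png',d['frame'][:,:,::-1])
for q in("lid_tab","lid"):
    for r in nets.cut_out(q,"wrist"): print(q,r['p'],r['xy'],r['region'].sum())
R=bot.get_obs(); print(R['position'],R['tcp_rot'].round(3),R['opening'],R['time_s'],R['joint_positions'].round(3))
print(d['R'].round(3).tolist(),d['t'].round(3), proj(d,[[.5567,-.0469,.064],[.6134,.0243,.045]]))
E
```

```text
lid_tab 0.8 [275.1, 88.2] 58708
lid 0.65 [273.1, 87.9] 58764
[ 0.55608303 -0.0472657   0.19954897] [[ 0.62   0.784  0.   ]
 [ 0.784 -0.62  -0.   ]
 [ 0.     0.    -1.   ]] 0.05089368222821786 4.8333 [-0.226  0.16   1.8    0.     1.181  0.443]
[[0.778, -0.628, -0.001], [-0.604, -0.75, 0.27], [-0.17, -0.209, -0.963]] [-0.464  0.294  0.363] [[275.9031662  223.2786006 ]
 [274.93610724  65.63561233]]
```

View pics/w1.png

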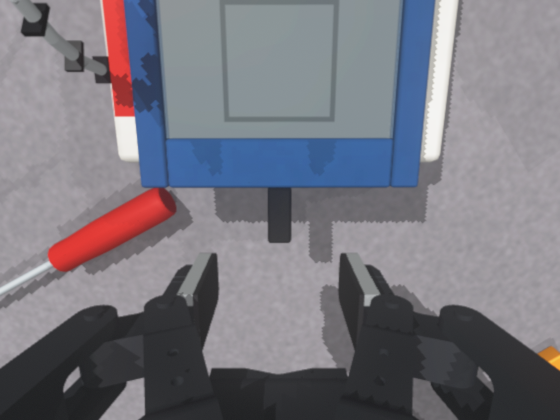

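The wrist view shows the tab centred at column 280, rows 187–243, with its grip point near row 222 where the model predicted it. The lid's front edge is level, so the yaw is right. Next I descend and grip.

Emit:
arm_command --jaw '[0.6,0.6,0.6,0.6,0.6,0,0,0,0,0,0]' --pt "0 0.001 0.02" --pt "0 0 0.02" --pt "0 0 0.02" --pt "0 0 0.0275" --pt "0 0 0" --pt "0 0 0" --pt "0 0 0" --pt "0 0 0" --pt "0 0 0" --pt "0 0 0" --pt "0 0 0" --twist '[0,0,0,0,0,0,0,0,0,0,0]' --newtons 60

```text
time_s: 5.75
position: [0.557, -0.0473, 0.1134]
tcp_rot: [[0.623, 0.782, 0.001], [0.782, -0.623, 0.001], [0.001, -0.0, -1.0]]
force: [-3.1, 3.8, 1.9]
opening: 0.0129
grip_force: 60.4
```

Emit:
arm_command --jaw '[0,0,0,0,0,0,0,0,0,0,0,0]' --pt "0.0004 0 -0.0125" --pt "0.0012 0 -0.0124" --pt "0.002 0 -0.0123" --pt "0.0028 0 -0.0122" --pt "0.0036 0 -0.012" --pt "0.0044 0 -0.0117" --pt "0.0052 0 -0.0114" --pt "0.0059 0 -0.011" --pt "0.0066 0 -0.0106" --pt "0.0073 0 -0.0102" --pt "0.0079 0 -0.0096" --pt "0.0085 0 -0.0091" --twist '[0,0,0,0,0,0,0,0,0,0,0,0]'

```text
time_s: 6.75
position: [0.5916, -0.0042, 0.2478]
tcp_rot: [[0.624, 0.782, -0.001], [0.782, -0.624, -0.001], [-0.002, -0.0, -1.0]]
force: [-1.1, -1.5, -9.3]
opening: 0.0126
grip_force: 58.5
```

Emit:
arm_command --jaw '[0,0]' --pt "0 0 0" --pt "0 0 0" --twist '[0,0]'

```text
time_s: 6.92
position: [0.5924, -0.0032, 0.2491]
tcp_rot: [[0.623, 0.783, 0.002], [0.783, -0.623, 0.001], [0.002, 0.001, -1.0]]
force: [-4.3, 2.8, 1.9]
opening: 0.013
grip_force: 60.6
```

```bash
cat >> h.py <<'E'
def lidang(p,cams=("top","scene")):
    out=[]
    for n in cams:
        d=optics.get_image(n); L=[r for r in nets.cut_out("lid",n) if r['p']>.4]
        if not L: continue
        r=L[0]['region']; best=[]
        for a in np.radians(np.arange(36,54,.5)):
            Q=[]
            for P in LID:
                u=P-[.1,0,.058]; Q.append(place(np.c_[u[:,0]*np.cos(a)+u[:,2]*np.sin(a)+.1,u[:,1],-u[:,0]*np.sin(a)+u[:,2]*np.cos(a)+.058],*p))
            m=mask(d,Q); best.append((1-np.minimum(m,r).sum()/np.maximum(m,r).sum(),np.degrees(a)))
        out.append((n,min(best)))
    return out
E
python3 - <<'E'
from h import *
print(lidang((.6134,.0243,np.radians(51.5))))
d=optics.get_image("scene");cv2.imwrite('pics/s2.png',cv2.resize(d['frame'][150:310,160:373,::-1],(799,600),interpolation=2))
o=bot.get_obs();print(o['position'],o['force'],o['grip_force'])
E
```

```text
[('top', (np.float32(0.7769209), np.float64(47.5))), ('scene', (np.float32(0.061230063), np.float64(50.0)))]
[ 0.5922608  -0.00337758  0.24889669] [-4.64090656  2.67678357  1.83764316] 60.556594133377075
```

View pics/s2.png

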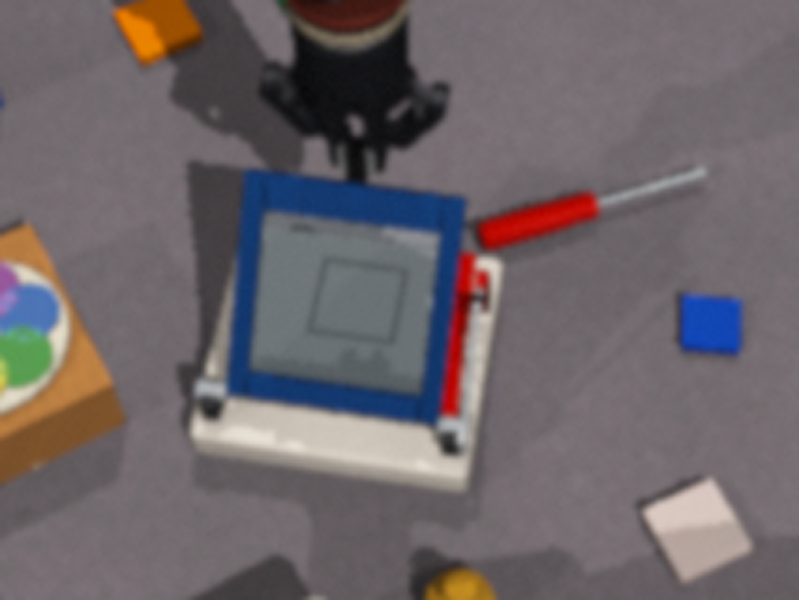

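The scene view shows the lid raised, with the fingers on the tab at crop (355,150). The measured arc gives 45.1°. Next I release, back off and check again.

Emit:
arm_command --jaw '[0.5,0.5,0.5,0.5,0.5,0.5,0.7,1,1,1,1,1]' --pt "0 0 0" --pt "0 0 0" --pt "0 0 0" --pt "0 0 0" --pt "0 0 -0.02" --pt "0 0 -0.03" --pt "0 0 -0.03" --pt "0 0 -0.02" --pt "-0.04 0 0" --pt "-0.04 0 0" --pt "-0.04 0 0" --pt "-0.02 0 0" --twist '[0,0,0,0,0,0,0,0,-7,-7,-7,-7]'

```text
time_s: 8.17
position: [0.5232, -0.1239, 0.3477]
tcp_rot: [[0.191, 0.982, 0.001], [0.982, -0.191, -0.002], [-0.002, 0.001, -1.0]]
force: [0.2, -0.4, -0.5]
opening: 0.0854
grip_force: 0.0
```

```bash
python3 - <<'E'
from h import *
for p in ((.6125,.0257,51.6),(.6134,.0243,51.5),(.615,.0235,51.6)): print(lidang((p[0],p[1],np.radians(p[2]))))
o=bot.get_obs();print(o['position'],o['force'],o['tcp_rot'].round(3), bot.tip_extent,o['time_s'])
E
```

```text
[('top', (np.float32(0.066373944), np.float64(45.0))), ('scene', (np.float32(0.068299174), np.float64(50.0)))]
[('top', (np.float32(0.071352124), np.float64(45.5))), ('scene', (np.float32(0.061778843), np.float64(47.5)))]
[('top', (np.float32(0.089273036), np.float64(44.5))), ('scene', (np.float32(0.06960124), np.float64(47.5)))]
[ 0.52493034 -0.12067794  0.34690887] [ 0.66957189 -0.24801439  0.61927483] [[ 0.195  0.981 -0.   ]
 [ 0.981 -0.195  0.   ]
 [ 0.    -0.    -1.   ]] 0.0726 8.7667
```

The top fit gives 45.0–45.5°, so the lid is set. The tile edges are about 35° off the illuminator's axes. I turn each tile in place with the vertical tool first, amber then white. I'm going above amber.

Emit:
arm_command --jaw '[1,1,1,1,1,1,1,1,1,1]' --pt "-0.0263 0.0203 0.0214" --pt "-0.0263 0.0203 0.0214" --pt "-0.0263 0.0203 0.0214" --pt "-0.0263 0.0203 0.0214" --pt "-0.0263 0.0203 0.0214" --pt "-0.0263 0.0203 0.0214" --pt "-0.0263 0.0203 0.0214" --pt "0 0 0.02" --pt "0 0 0.02" --pt "0 0 0" --twist '[0,0,0,0,0,0,0,-5,-5,0]'

```text
time_s: 9.6
position: [0.6256, -0.3284, 0.1506]
tcp_rot: [[0.02, 1.0, -0.008], [1.0, -0.02, 0.005], [0.005, -0.008, -1.0]]
force: [-1.8, 1.7, -1.5]
opening: 0.0853
grip_force: 0.0
```

```bash
cat >> h.py <<'E'
def wtile(q,z=0.,p0=None):
    d=optics.get_image("wrist"); R=[r for r in nets.cut_out(q,"wrist")][:2]; o=bot.get_obs()
    for r in R:
        c=ray(d,r['xy'],.014); 
        b=min((fit([(d,r['region'].astype(float))],[TILE[0]+[0,0,z]],[c[0],c[1],a]) for a in(0,.5,-.5)),key=lambda k:k[1])
        dl=o['tcp_rot'].T@np.array([b[0][0]-o['position'][0],b[0][1]-o['position'][1],0])
        print(q,round(r['p'],2),b[0][:2].round(4),np.degrees(b[0][2]).round(2),round(float(b[1]),3),'tool delta',dl.round(4))
    Rm=o['tcp_rot']; print('pos',o['position'].round(4),'x az',np.degrees(np.arctan2(Rm[1,0],Rm[0,0])).round(2),'y az',np.degrees(np.arctan2(Rm[1,1],Rm[0,1])).round(2),'z',Rm[:,2].round(3),bot.tip_extent,o['time_s'])
    return d
E
python3 -c "
from h import *
wtile('amber_tile')"
```

```text
amber_tile 0.64 [ 0.6301 -0.3286] -0.35 0.038 tool delta [ 0.0004  0.0026 -0.    ]
pos [ 0.6276 -0.329   0.1561] x az 88.57 y az -1.43 z [-0.002  0.002 -1.   ] 0.0726 9.7
```

Emit:
arm_command --jaw '[1,1,1,1,0,0,0,0,0,0]' --pt "0.0004 0.0026 0.025" --pt "0 0 0.03" --pt "0 0 0.026" --pt "0 0 0" --pt "0 0 0" --pt "0 0 0" --pt "0 0 0" --pt "0 0 0" --pt "0 0 0" --pt "0 0 -0.004" --twist '[0,0,0,0,0,0,0,0,0,0]' --newtons 35

```text
time_s: 10.53
position: [0.6316, -0.3299, 0.0825]
tcp_rot: [[0.023, 1.0, 0.003], [1.0, -0.023, -0.002], [-0.002, 0.003, -1.0]]
force: [0.2, -0.3, -1.0]
opening: 0.0579
grip_force: 37.4
```

Emit:
arm_command --jaw '[0,0,0,0,0,0,0,0,1,1,1,1]' --pt "0 0 0" --pt "0 0 0" --pt "0 0 0" --pt "0 0 0" --pt "0 0 0" --pt "0 0 0" --pt "0 0 0.0035" --pt "0 0 0" --pt "0 0 0" --pt "0 0 0" --pt "0 0 0" --pt "0 0 -0.03" --twist '[6.2,6.2,6.2,6.2,6.2,6.1,0,0,0,0,0,0]'

```text
time_s: 11.53
position: [0.6267, -0.3268, 0.0994]
tcp_rot: [[0.62, 0.784, -0.01], [0.784, -0.62, 0.007], [-0.001, -0.012, -1.0]]
force: [-1.1, 1.3, -1.7]
opening: 0.0853
grip_force: 0.0
```

Emit:
arm_command --jaw '[1,1,1]' --pt "0 0 -0.04" --pt "0 0 -0.04" --pt "0 0 0" --twist '[0,0,0]'

```text
time_s: 11.78
position: [0.6345, -0.3319, 0.1975]
tcp_rot: [[0.62, 0.784, 0.013], [0.784, -0.62, -0.008], [0.001, 0.015, -1.0]]
force: [1.1, -1.4, 2.5]
opening: 0.0854
grip_force: 0.0
```

```bash
python3 -c "
from h import *
wtile('amber_tile')"
```

```text
amber_tile 0.72 [ 0.6345 -0.3295] -37.72 0.036 tool delta [0.0022 0.0015 0.    ]
pos [ 0.6321 -0.3303  0.1903] x az 51.65 y az -38.35 z [ 0.005 -0.003 -1.   ] 0.0726 11.8833
```

Emit:
arm_command --jaw '[1,1,1,1,1,1,1,1,1,1,1,1]' --pt "0 0 -0.04" --pt "0 0 -0.04" --pt "0.008 -0.01 -0.038" --pt "0.01 -0.013 -0.037" --pt "0.0245 -0.031 -0.01" --pt "0.0255 -0.0322 0" --pt "0.0255 -0.0322 0" --pt "0.0255 -0.0322 0" --pt "0.0255 -0.0322 0" --pt "0.0255 -0.0322 0" --pt "0.0255 -0.0322 0" --pt "0.0255 -0.0322 0" --twist '[0,0,0,0,0,0,0,0,0,0,0,0]'

```text
time_s: 12.88
position: [0.5474, 0.0192, 0.3496]
tcp_rot: [[0.621, 0.784, -0.003], [0.784, -0.621, 0.0], [-0.002, -0.003, -1.0]]
force: [-0.0, 0.8, 0.6]
opening: 0.0856
grip_force: 0.0
```

Emit:
arm_command --jaw '[1,1,1,1,1,1,1,1,1,1,1,1]' --pt "0.0255 -0.0322 0" --pt "0.0255 -0.0322 0" --pt "0.0255 -0.0322 0" --pt "0.0255 -0.0322 0" --pt "0.0255 -0.0322 0" --pt "0.0255 -0.0322 0" --pt "0.0245 -0.031 0.01" --pt "0 0 0.04" --pt "0 0 0.04" --pt "0 0 0.04" --pt "0 0 0.04" --pt "0 0 0.028" --twist '[0,0,0,0,0,0,0,-6.8,-6.8,-6.8,-6.8,-6.8]'

```text
time_s: 13.88
position: [0.4802, 0.2947, 0.1477]
tcp_rot: [[0.07, 0.998, -0.007], [0.998, -0.07, -0.003], [-0.004, -0.007, -1.0]]
force: [-0.6, 0.1, -0.4]
opening: 0.0853
grip_force: 0.0
```

```bash
python3 -c "
from h import *
wtile('white_tile')"
```

```text
white_tile 0.87 [0.3668 0.347 ] -19.67 0.046 tool delta [ 0.0449 -0.1151  0.0012]
white_tile 0.72 [0.5096 0.4062] -36.08 0.309 tool delta [ 0.1146  0.0228 -0.0011]
pos [0.4783 0.2936 0.1458] x az 85.72 y az -4.29 z [-0.014 -0.006 -1.   ] 0.0726 13.9833
```

```bash
sed -i 's/nets.cut_out(q,"wrist")\][:2]/nets.cut_out(q,"wrist")]/; s/\]\[:2\]; o=bot/]; o=bot/' h.py; python3 -c "
from h import *
d=wtile('white_tile'); print(d['mtx'][0,0])"
```

```text
white_tile 0.77 [0.3668 0.3469] -20.12 0.038 tool delta [ 0.0421 -0.1196  0.0003]
white_tile 0.72 [0.4838 0.2992] -4.41 0.034 tool delta [ 0.0039  0.0009 -0.    ]
pos [0.4826 0.2954 0.1527] x az 85.41 y az -4.59 z [-0.003 -0.001 -1.   ] 0.0726 14.0833
359.09621309238605
```

Emit:
arm_command --jaw '[1,1,1,1,0,0,0,0,0,0]' --pt "0.004 0.001 0.025" --pt "0 0 0.03" --pt "0 0 0.0225" --pt "0 0 0" --pt "0 0 0" --pt "0 0 0" --pt "0 0 0" --pt "0 0 0" --pt "0 0 0" --pt "0 0 -0.004" --twist '[0,0,0,0,0,0,0,0,0,0]' --newtons 35

```text
time_s: 14.92
position: [0.4859, 0.3002, 0.0825]
tcp_rot: [[0.077, 0.997, 0.003], [0.997, -0.077, 0.001], [0.002, 0.003, -1.0]]
force: [0.3, -0.1, -1.8]
opening: 0.058
grip_force: 37.5
```

Emit:
arm_command --jaw '[0,0,0,0,0,0,0,0,1,1,1,1]' --pt "0 0 0" --pt "0 0 0" --pt "0 0 0" --pt "0 0 0" --pt "0 0 0" --pt "0 0 0" --pt "0 0 0.0035" --pt "0 0 0" --pt "0 0 0" --pt "0 0 0" --pt "0 0 0" --pt "0 0 -0.03" --twist '[5.7,5.7,5.7,5.7,5.6,5.6,0,0,0,0,0,0]'

```text
time_s: 15.92
position: [0.4808, 0.2978, 0.1014]
tcp_rot: [[0.62, 0.784, -0.01], [0.784, -0.62, -0.004], [-0.01, -0.005, -1.0]]
force: [-1.5, -0.1, -1.5]
opening: 0.0854
grip_force: 0.0
```

Emit:
arm_command --jaw '[1,1,1,1]' --pt "0 0 -0.04" --pt "0 0 -0.04" --pt "0 0 0" --pt "0 0 0" --twist '[0,0,0,0]'

```text
time_s: 16.25
position: [0.4866, 0.3005, 0.1904]
tcp_rot: [[0.62, 0.784, 0.007], [0.784, -0.62, 0.003], [0.006, 0.003, -1.0]]
force: [0.3, -0.3, -0.6]
opening: 0.0853
grip_force: 0.0
```

```bash
python3 -c "
from h import *
wtile('white_tile'); print(bot.get_obs()['joint_positions'].round(3))"
```

```text
white_tile 0.94 [0.5122 0.3812] 48.39 0.52 tool delta [ 0.0815 -0.0288 -0.    ]
white_tile 0.9 [0.3667 0.3475] -18.57 0.158 tool delta [-3.53e-02 -1.22e-01  1.00e-04]
white_tile 0.66 [0.4872 0.2988] -38.64 0.036 tool delta [ 0.0014  0.0028 -0.    ]
pos [0.4842 0.2995 0.1862] x az 51.64 y az -38.36 z [-0.001 -0.    -1.   ] 0.0726 16.35
[ 0.415  0.203  1.779 -0.     1.161  1.085]
```

Both tiles are now parallel to the illuminator. The commands can't tilt the tool directly. Past the arm's reach the pose is only approached, so I'll drive outward along the illuminator's x azimuth with the arm plane aligned and see whether the tool leans.

Emit:
arm_command --jaw '[1,1,1,1,1,1,1,1,1,1,1,1]' --pt "0 0 -0.04" --pt "0 -0.02 -0.035" --pt "0 -0.03 -0.028" --pt "0 -0.03 -0.028" --pt "0 -0.03 -0.028" --pt "0.02 -0.03 -0.02" --pt "0.02 -0.03 -0.02" --pt "0.02 -0.03 -0.02" --pt "0.025 -0.03 -0.01" --pt "0.025 -0.03 -0.01" --pt "0.035 -0.012 0" --pt "0.035 0 0" --twist '[0,0,0,0,0,0,0,0,0,0,0,0]'

```text
time_s: 17.35
position: [0.3803, 0.6129, 0.4243]
tcp_rot: [[0.617, 0.787, -0.002], [0.787, -0.617, -0.001], [-0.002, -0.001, -1.0]]
force: [0.5, -0.2, 0.3]
opening: 0.0854
grip_force: 0.0
```

Emit:
arm_command --jaw '[1,1,1,1,1,1,1]' --pt "0.035 0 0" --pt "0.035 0 0" --pt "0.035 0 0" --pt "0.035 0 0" --pt "0.04 0 0" --pt "0.04 0 0" --pt "0.04 0 0" --twist '[0,0,0,0,0,0,0]'

```text
time_s: 17.93
position: [0.5005, 0.7507, 0.3853]
tcp_rot: [[0.621, 0.784, 0.003], [0.784, -0.621, 0.01], [0.009, -0.004, -1.0]]
force: [1.1, 2.1, -5.2]
opening: 0.0855
grip_force: 0.0
```

```bash
python3 -c "
from h import *
o=bot.get_obs(); print(o['position'],o['tcp_rot'].round(3),o['joint_positions'].round(3))"
```

```text
[0.50046815 0.7507317  0.38533526] [[ 0.621  0.784  0.003]
 [ 0.784 -0.621  0.01 ]
 [ 0.009 -0.004 -1.   ]] [0.894 1.098 0.105 0.004 1.93  1.566]
```

Emit:
arm_command --jaw '[1,1,1]' --pt "0.03 0 -0.028" --pt "0.03 0 -0.028" --pt "0.03 0 -0.028" --twist '[0,0,0]'

```text
time_s: 18.18
position: [0.5048, 0.7445, 0.4663]
tcp_rot: [[0.617, 0.784, 0.069], [0.778, -0.62, 0.103], [0.124, -0.009, -0.992]]
force: [0.0, 0.9, 1.1]
opening: 0.0854
grip_force: 0.0
```

Emit:
arm_command --jaw '[1,1,1]' --pt "0.03 0 -0.028" --pt "0.03 0 -0.028" --pt "0.03 0 -0.028" --twist '[0,0,0]'

```text
time_s: 18.43
position: [0.5057, 0.7348, 0.5231]
tcp_rot: [[0.609, 0.785, 0.113], [0.767, -0.62, 0.166], [0.201, -0.014, -0.98]]
force: [0.1, -0.5, -0.5]
opening: 0.0852
grip_force: 0.0
```

```bash
python3 -c "
from h import *
o=bot.get_obs(); print(o['position'],o['tcp_rot'].round(3),o['joint_positions'].round(3))"
```

```text
[0.50567246 0.73478254 0.52310628] [[ 0.609  0.785  0.113]
 [ 0.767 -0.62   0.166]
 [ 0.201 -0.014 -0.98 ]] [0.874 0.955 0.088 0.021 1.897 1.553]
```

It works: the tool now leans 11.6° in the wanted direction. I continue, with a little +y to steer the azimuth.

Emit:
arm_command --jaw '[1,1,1,1,1,1]' --pt "0.033 0.006 -0.022" --pt "0.033 0.006 -0.022" --pt "0.033 0.006 -0.022" --pt "0.033 0.006 -0.022" --pt "0.033 0.006 -0.022" --pt "0.033 0.006 -0.022" --twist '[0,0,0,0,0,0]'

```text
time_s: 18.93
position: [0.5408, 0.7057, 0.5976]
tcp_rot: [[0.588, 0.785, 0.195], [0.734, -0.619, 0.279], [0.34, -0.02, -0.94]]
force: [-0.9, -0.1, -0.7]
opening: 0.0855
grip_force: 0.0
```

```bash
cat >> h.py <<'E'
def st():
    o=bot.get_obs(); R=o['tcp_rot']; a=np.radians(51.5); e=np.array([np.cos(a),np.sin(a),0]); n=np.array([-e[1],e[0],0]); z=R[:,2]
    print('pos',o['position'].round(4),'tilt',np.degrees(np.arctan2(z@e,-z[2])).round(2),'z.n',np.degrees(z@n).round(2),'y up',np.degrees(R[2,1]).round(2),'y az',np.degrees(np.arctan2(R[1,1],R[0,1])).round(2),'q',o['joint_positions'].round(3),'open',round(o['opening'],4),'t',o['time_s'])
    return o
E
python3 -c "
from h import *
st()"
```

```text
pos [0.5408 0.7057 0.5976] tilt 19.86 z.n 1.17 y up -1.16 y az -38.26 q [0.814 0.877 0.088 0.051 1.833 1.507] open 0.0855 t 18.9333
```

Emit:
arm_command --jaw '[1,1,1,1,1,1]' --pt "0.034 0.012 -0.018" --pt "0.034 0.012 -0.018" --pt "0.034 0.012 -0.018" --pt "0.034 0.012 -0.018" --pt "0.034 0.012 -0.018" --pt "0.034 0.012 -0.018" --twist '[0,0,0,0,0,0]'

```text
time_s: 19.43
position: [0.5916, 0.6577, 0.6696]
tcp_rot: [[0.551, 0.784, 0.285], [0.684, -0.62, 0.384], [0.478, -0.017, -0.878]]
force: [0.5, 0.3, -0.6]
opening: 0.0854
grip_force: 0.0
```

```bash
python3 -c "
from h import *
st()"
```

```text
pos [0.5916 0.6577 0.6696] tilt 28.58 z.n 0.92 y up -0.96 y az -38.35 q [0.719 0.805 0.088 0.103 1.758 1.437] open 0.0854 t 19.4333
```

Emit:
arm_command --jaw '[1,1,1,1,1,1,1]' --pt "0.035 0.015 -0.014" --pt "0.035 0.015 -0.014" --pt "0.035 0.015 -0.014" --pt "0.035 0.015 -0.014" --pt "0.035 0.015 -0.014" --pt "0.035 0.015 -0.014" --pt "0.035 0.015 -0.014" --twist '[0,0,0,0,0,0,0]'

```text
time_s: 20.02
position: [0.649, 0.5953, 0.7449]
tcp_rot: [[0.49, 0.778, 0.393], [0.606, -0.628, 0.489], [0.627, -0.002, -0.779]]
force: [-0.7, 0.4, 1.1]
opening: 0.0853
grip_force: 0.0
```

```bash
python3 -c "
from h import *
st()"
```

```text
pos [0.649  0.5953 0.7449] tilt 38.82 z.n -0.18 y up -0.1 y az -38.92 q [0.598 0.737 0.089 0.184 1.658 1.357] open 0.0853 t 20.0167
```

The lean is 38.8° at azimuth 51.5°, with tool y level and parallel to the illuminator's y. Now I hover behind the white tile.

Emit:
arm_command --jaw '[1,1,1,1,1,1,1,1,1,1,1,1]' --pt "-0.037 0.0036 0.0114" --pt "-0.037 0.0036 0.0114" --pt "-0.037 0.0036 0.0114" --pt "-0.037 0.0036 0.0114" --pt "-0.037 0.0036 0.0114" --pt "-0.037 0.0036 0.0114" --pt "-0.037 0.0036 0.0114" --pt "-0.037 0.0036 0.0114" --pt "-0.037 0.0036 0.0114" --pt "-0.037 0.0036 0.0114" --pt "-0.037 0.0036 0.0114" --pt "-0.037 0.0036 0.0114" --twist '[0,0,0,0,0,0,0,0,0,0,0,0]'

```text
time_s: 21.02
position: [0.5373, 0.3953, 0.4095]
tcp_rot: [[0.489, 0.779, 0.392], [0.606, -0.627, 0.489], [0.627, -0.002, -0.779]]
force: [0.6, 0.4, 0.9]
opening: 0.0854
grip_force: 0.0
```

Emit:
arm_command --jaw '[1,1,1,1,1,1,1]' --pt "-0.037 0.0036 0.0114" --pt "-0.037 0.0036 0.0114" --pt "-0.037 0.0036 0.0114" --pt "-0.037 0.0036 0.0114" --pt "-0.036 0.0036 0.0114" --pt "0 0 0" --pt "0 0 0" --twist '[0,0,0,0,0,0,0]'

```text
time_s: 21.6
position: [0.4829, 0.3001, 0.2484]
tcp_rot: [[0.494, 0.778, 0.389], [0.606, -0.629, 0.487], [0.623, -0.005, -0.782]]
force: [0.9, 0.4, 1.0]
opening: 0.0859
grip_force: 0.0
```

```bash
python3 -c "
from h import *
d=wtile('white_tile');o=st();print(o['tcp_rot'].round(3).tolist())
cv2.imwrite('pics/w3.png',d['frame'][:,:,::-1])"
```

```text
white_tile 0.88 [0.5043 0.3208] -37.8 0.476 tool delta [0.0207 0.0025 0.0167]
white_tile 0.87 [0.5185 0.3951] -37.89 0.523 tool delta [ 0.0726 -0.033   0.0586]
pos [0.4857 0.3017 0.2532] x az 51.12 y az -38.87 z [ 0.394  0.489 -0.778] 0.0726 21.7
pos [0.4857 0.3017 0.2532] tilt 38.9 z.n -0.22 y up -0.01 y az -38.87 q [ 0.238 -0.176  2.143  0.629  0.707  0.528] open 0.0851 t 21.7
[[0.488, 0.779, 0.394], [0.606, -0.628, 0.489], [0.628, -0.0, -0.778]]
```

View pics/w3.png

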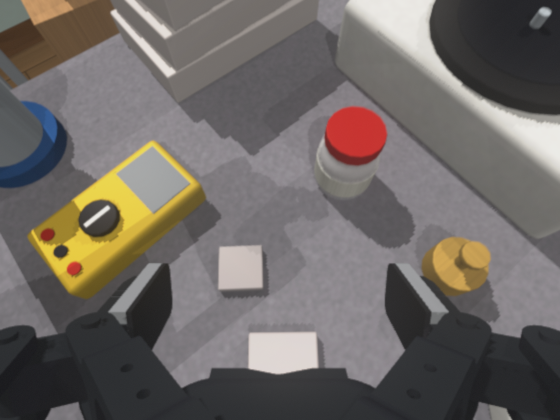

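The wrist view shows the white tile at (283,352), square between the fingers, with the small decoy ahead at (240,268). I go down.

Emit:
arm_command --jaw '[1,1,1,1,1,1,1,1]' --pt "-0.0243 0.0005 0.0204" --pt "-0.0243 0.0005 0.0204" --pt "-0.0243 0.0005 0.0204" --pt "-0.0243 0.0005 0.0204" --pt "-0.0243 0.0005 0.0204" --pt "-0.0243 0.0005 0.0204" --pt "0 0 0" --pt "0 0 0" --twist '[0,0,0,0,0,0,0,0]'

```text
time_s: 22.37
position: [0.4632, 0.2713, 0.0638]
tcp_rot: [[0.492, 0.779, 0.389], [0.607, -0.627, 0.489], [0.624, -0.005, -0.781]]
force: [0.1, 0.2, 0.0]
opening: 0.0852
grip_force: 0.0
```

```bash
python3 -c "
from h import *
o=st();print(o['force'])"
```

```text
pos [0.4632 0.2713 0.0638] tilt 38.65 z.n -0.0 y up -0.27 y az -38.84 q [ 0.175  0.157  2.276  1.215  0.457 -0.205] open 0.0852 t 22.3667
[0.13574497 0.20748264 0.021685  ]
```

Emit:
arm_command --jaw '[1,1,0,0,0,0,0,0]' --pt "-0.0019 0 0.0023" --pt "0 0 0" --pt "0 0 0" --pt "0 0 0" --pt "0 0 0" --pt "0 0 0" --pt "0 0 0" --pt "0 0 0" --twist '[0,0,0,0,0,0,0,0]' --newtons 40

```text
time_s: 23.03
position: [0.4638, 0.2712, 0.0629]
tcp_rot: [[0.488, 0.779, 0.393], [0.606, -0.626, 0.49], [0.628, -0.001, -0.778]]
force: [-3.9, -2.9, 9.3]
opening: 0.0585
grip_force: 40.5
```

```bash
python3 -c "
from h import *
o=st();print(o['force'],o['grip_force'])"
```

```text
pos [0.4638 0.2712 0.0629] tilt 38.88 z.n -0.15 y up -0.04 y az -38.79 q [ 0.174  0.16   2.277  1.233  0.455 -0.226] open 0.0585 t 23.0333
[-3.93138269 -2.88748739  9.27188285] 40.52032649517059
```

Emit:
arm_command --jaw '[0,0,0,0,0,0,0,0,0]' --pt "0.006 0 -0.0078" --pt "0.0126 0 -0.0156" --pt "0.0216 0 -0.0268" --pt "0.0216 0 -0.0268" --pt "0.0216 0 -0.0268" --pt "0.0216 0 -0.0268" --pt "0.0216 0 -0.0268" --pt "0.0216 0 -0.0268" --pt "0.0144 0 -0.0178" --twist '[0,0,0,0,0,0,0,0,0]'

```text
time_s: 23.78
position: [0.4638, 0.2708, 0.325]
tcp_rot: [[0.487, 0.779, 0.395], [0.607, -0.627, 0.488], [0.628, 0.001, -0.778]]
force: [1.1, -0.4, -0.6]
opening: 0.0583
grip_force: 43.6
```

Emit:
arm_command --jaw '[0,0,0,0,0,0,0,0,0,0,0,0]' --pt "-0.017 0.027 -0.0136" --pt "-0.017 0.027 -0.0136" --pt "-0.017 0.027 -0.0136" --pt "-0.017 0.027 -0.0136" --pt "-0.017 0.027 -0.0136" --pt "-0.017 0.027 -0.0136" --pt "-0.017 0.027 -0.0136" --pt "-0.017 0.027 -0.0136" --pt "-0.017 0.027 -0.0136" --pt "-0.017 0.027 -0.0136" --pt "0 0 0" --pt "0 0 0" --twist '[0,0,0,0,0,0,0,0,0,0,0,0]'

```text
time_s: 24.78
position: [0.5374, -0.0699, 0.3193]
tcp_rot: [[0.493, 0.777, 0.391], [0.606, -0.629, 0.487], [0.624, -0.003, -0.781]]
force: [-1.2, 1.4, -0.8]
opening: 0.0584
grip_force: 43.6
```

```bash
python3 -c "
from h import *
d=optics.get_image('wrist');o=st();np.savez('wr.npz',**{k:d[k] for k in('mtx','R','t','frame')})
cv2.imwrite('pics/w4.png',d['frame'][:,:,::-1])"
```

```text
pos [ 0.5371 -0.0685  0.3192] tilt 38.65 z.n -0.09 y up -0.19 y az -38.88 q [-0.588 -0.104  1.946  0.7    1.307 -0.101] open 0.0584 t 24.8333
```

View pics/w4.png

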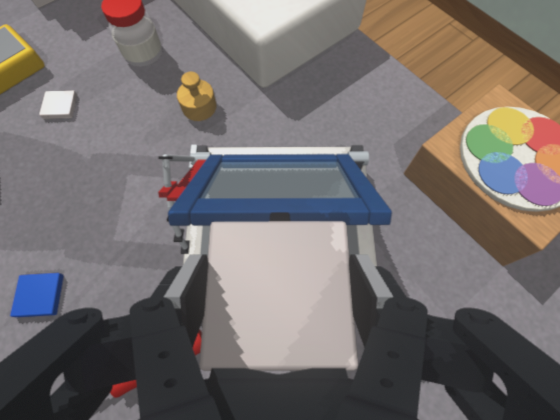

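The wrist view shows the white tile held level and square, with top-face corners (210,222), (345,222), (355,366) and (204,366). The lid's tab is beyond at (281,216).

```bash
python3 - <<'E'
from h import *
d=np.load('wr.npz'); o=bot.get_obs(); T=o['position'];Rt=o['tcp_rot']
g=cv2.cvtColor(d['frame'],cv2.COLOR_RGB2GRAY)
c=np.array([[210,222],[345,222],[355,366],[204,366]],np.float32).reshape(-1,1,2)
obj=np.array([[.03,.03,0],[.03,-.03,0],[-.03,-.03,0],[-.03,.03,0]])
ok,rv,tv=cv2.solvePnP(obj,c.astype(float),d['mtx'],None)
R=d['R'].T@cv2.Rodrigues(rv)[0]; X=d['R'].T@(tv.ravel()-d['t'])
a=np.radians(51.5);e=np.array([np.cos(a),np.sin(a),0]);n=np.array([-e[1],e[0],0])
print('PnP top centre rel TCP e,n,z',[(X-T)@v for v in(e,n,[0,0,1])],'x dir',R[:,0].round(3),'n',R[:,2].round(3))
b=[ray(d,c[i,0],T[2]-.063+.014) for i in range(4)]; m=np.mean(b,0)-T
print('rays at z-.049: e,n',m@e,m@n,'e-size',np.linalg.norm(b[1]-b[2]),np.linalg.norm(b[0]-b[1]))
# lid front edge at 45 deg : top-front mid-edge, ill x=.1-.170*c+.006*s.. z
h=.058;s=.7071
z=h+.17*s+.006*s
for px in((170,220),(390,218),(281,216)):
    p=ray(d,px,z); print(px,'e',p@e,'n',p@n)
D=optics.get_image('top');
p=[(.401,-.4653)]
for n_ in ('top','scene'):
    dd=optics.get_image(n_); print(n_,proj(dd,np.array([.401*e-.4653*n+x*e+y*n+[0,0,.045] for x,y in((.032,.032),(.032,-.032),(-.032,-.032),(-.032,.032))])).round(1).tolist())
# old wrist picture outline front edge
R1=np.array([[0.778,-0.628,-0.001],[-0.604,-0.75,0.27],[-0.17,-0.209,-0.963]]);t1=np.array([-.464,.294,.363])
q=dict(R=R1,t=t1,mtx=d['mtx'])
for px in((221,119.5),(337,119.5),(140,187),(418,187)):
    z=.045 if px[1]<150 else .064; P=ray(q,px,z);print(px,P@e,P@n)
E
```

```text
PnP top centre rel TCP e,n,z [np.float64(0.03638858887280008), np.float64(-0.003149414849278626), np.float64(-0.05617124361604636)] x dir [0.623 0.778 0.088] n [-0.049 -0.074  0.996]
rays at z-.049: e,n 0.035577518165015656 -0.0030721349338945405 e-size 0.0574169697173083 0.05892278964813909
(170, 220) e 0.3803333421338477 n -0.39054870092362637
(390, 218) e 0.38010266175972596 n -0.5444861074515205
(281, 216) e 0.3824653823464831 n -0.46826054400206124
top [[247.6, 190.1], [261.6, 173.6], [278.4, 187.2], [264.5, 203.8]]
scene [[264.6, 240.4], [242.6, 237.3], [246.9, 218.4], [268.4, 221.3]]
(221, 119.5) 0.3701003674666119 -0.43161654630209423
(337, 119.5) 0.3695973797716659 -0.5021763881579369
(140, 187) 0.33261981193578766 -0.38521309110290075
(418, 187) 0.3314894575418692 -0.548050956590523
```

The wrist view, the lid fit and the tab grip agree: stage at e≈0.4015, n≈-0.465, yaw 51.1–51.5°. The tile is 36 mm ahead of the TCP. Next I lower in front of the stage, then slide in along the tool axis in short steps.

Emit:
arm_command --jaw '[0,0,0,0,0]' --pt "-0.0189 0.0005 0.0194" --pt "-0.0189 0.0005 0.0194" --pt "-0.0189 0.0005 0.0194" --pt "-0.0189 0.0005 0.0194" --pt "0 0 0" --twist '[0,0,0,0,0]'

```text
time_s: 25.4
position: [0.5291, -0.0746, 0.2061]
tcp_rot: [[0.494, 0.781, 0.383], [0.606, -0.625, 0.492], [0.623, -0.011, -0.782]]
force: [-1.2, 0.6, -1.9]
opening: 0.0585
grip_force: 43.6
```

Emit:
arm_command --jaw '[0,0,0,0]' --pt "0.0018 0 0.02" --pt "0.0018 0 0.02" --pt "0.0018 0 0.02" --pt "0 0 0" --twist '[0,0,0,0]'

```text
time_s: 25.73
position: [0.558, -0.0418, 0.1671]
tcp_rot: [[0.49, 0.781, 0.387], [0.608, -0.624, 0.491], [0.625, -0.005, -0.78]]
force: [-0.6, 0.7, -1.8]
opening: 0.0589
grip_force: 43.7
```

```bash
cat >> h.py <<'E'
def en():
    o=st(); a=np.radians(51.5);e=np.array([np.cos(a),np.sin(a),0]);n=np.array([-e[1],e[0],0]); T=o['position']; print('e',(T@e).round(4),'n',(T@n).round(4),'z',T[2].round(4),'F',o['force'].round(1))
E
python3 -c "
from h import *
en()"
```

```text
pos [ 0.558  -0.0418  0.1671] tilt 38.69 z.n 0.17 y up -0.31 y az -38.63 q [-0.518  0.134  2.026  0.803  1.035 -0.288] open 0.0589 t 25.7333
e 0.3146 n -0.4627 z 0.1671 F [-0.6  0.7 -1.8]
```

Emit:
arm_command --jaw '[0,0,0,0,0,0]' --pt "0.0019 0.0006 0.0179" --pt "0.0019 0.0006 0.0179" --pt "0.0019 0.0006 0.0179" --pt "0.0019 0.0006 0.0179" --pt "0 0 0" --pt "0 0 0" --twist '[0,0,0,0,0,0]'

```text
time_s: 26.23
position: [0.5919, -0.0059, 0.1179]
tcp_rot: [[0.489, 0.781, 0.389], [0.608, -0.625, 0.489], [0.625, -0.003, -0.78]]
force: [-0.4, 0.2, -0.1]
opening: 0.0588
grip_force: 43.8
```

```bash
python3 -c "
from h import *
en()
d=optics.get_image('wrist');cv2.imwrite('pics/w5.png',d['frame'][:,:,::-1])"
```

```text
pos [ 0.5919 -0.0059  0.1179] tilt 38.71 z.n 0.0 y up -0.15 y az -38.68 q [-0.422  0.27   1.983  0.873  0.912 -0.31 ] open 0.0588 t 26.2333
e 0.3638 n -0.4669 z 0.1179 F [-0.4  0.2 -0.1]
```

View pics/w5.png

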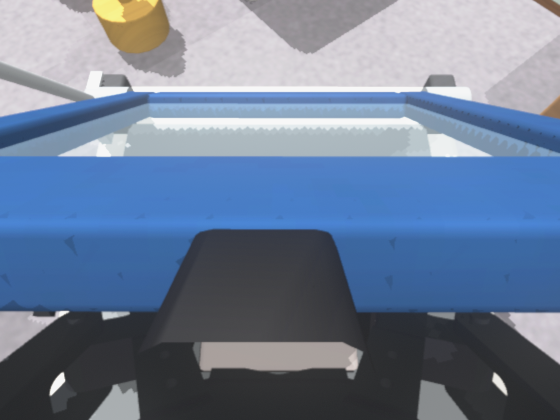

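The wrist view shows the tool under the lid without touching it. The tab is at (265,280), and the tile edge shows below it at (280,355). The stage itself is hidden, so I lower by the measured pose and force.

Emit:
arm_command --jaw '[0,0,0,0,0]' --pt "-0.0012 -0.0008 0.0029" --pt "-0.0013 -0.0007 0.0029" --pt "0 0 0" --pt "0 0 0" --pt "0 0 0" --twist '[0,0,0,0,0]'

```text
time_s: 26.7
position: [0.5916, -0.0047, 0.1109]
tcp_rot: [[0.491, 0.779, 0.39], [0.607, -0.627, 0.488], [0.625, -0.002, -0.781]]
force: [-0.6, -0.1, -0.7]
opening: 0.0589
grip_force: 43.8
```

```bash
python3 -c "
from h import *
en()"
```

```text
pos [ 0.5916 -0.0047  0.1109] tilt 38.69 z.n -0.09 y up -0.14 y az -38.82 q [-0.419  0.282  1.985  0.882  0.9   -0.321] open 0.0589 t 26.7
e 0.3646 n -0.4659 z 0.1109 F [-0.6 -0.1 -0.7]
```

Emit:
arm_command --jaw '[0,0,0]' --pt "-0.0007 -0.0005 0.002" --pt "0 0 0" --pt "0 0 0" --twist '[0,0,0]'

```text
time_s: 26.95
position: [0.5915, -0.0035, 0.1085]
tcp_rot: [[0.491, 0.779, 0.39], [0.607, -0.627, 0.489], [0.625, -0.003, -0.781]]
force: [0.1, 0.1, 0.0]
opening: 0.0586
grip_force: 43.8
```

Emit:
arm_command --jaw '[0,0,0]' --pt "-0.0007 0 0.0008" --pt "0 0 0" --pt "0 0 0" --twist '[0,0,0]'

```text
time_s: 27.2
position: [0.5919, -0.0035, 0.1082]
tcp_rot: [[0.49, 0.78, 0.39], [0.607, -0.626, 0.489], [0.626, -0.002, -0.78]]
force: [-1.1, 1.0, 3.7]
opening: 0.0587
grip_force: 44.2
```

```bash
python3 -c "
from h import *
en()"
```

```text
pos [ 0.5919 -0.0035  0.1082] tilt 38.73 z.n -0.07 y up -0.13 y az -38.78 q [-0.417  0.288  1.985  0.887  0.895 -0.326] open 0.0587 t 27.2
e 0.3657 n -0.4654 z 0.1082 F [-1.1  1.   3.7]
```

Contact at 3.7 N, at the expected height and position. I release and back out along the tool axis.

Emit:
arm_command --jaw '[0.8,0.8,0.8,0.8,0.8,0.8,1,1,1,1,1,1]' --pt "0 0 0" --pt "0 0 0" --pt "0 0 0" --pt "0 0 -0.003" --pt "-0.001 0 -0.015" --pt "-0.002 0 -0.02" --pt "-0.002 0 -0.025" --pt "-0.002 0 -0.03" --pt "-0.002 0 -0.03" --pt "0 0 -0.03" --pt "0.02 0 -0.03" --pt "0.02 0 -0.03" --twist '[0,0,0,0,0,0,0,0,0,0,0,0]'

```text
time_s: 28.2
position: [0.5225, -0.0895, 0.2938]
tcp_rot: [[0.493, 0.778, 0.389], [0.606, -0.628, 0.488], [0.624, -0.005, -0.781]]
force: [0.4, 0.3, -0.5]
opening: 0.0855
grip_force: 0.0
```

```bash
python3 - <<'E'
from h import *
en()
d=optics.get_image('wrist');np.savez('wr2.npz',**{k:d[k] for k in('mtx','R','t','frame')})
cv2.imwrite('pics/w6.png',d['frame'][:,:,::-1])
a=np.radians(51.5);e=np.array([np.cos(a),np.sin(a),0]);n=np.array([-e[1],e[0],0])
for r in nets.cut_out('white_tile','wrist'): p=ray(d,r['xy'],.059);print(r['p'],r['xy'],r['region'].sum(),p@e,p@n)
E
```

```text
pos [ 0.5225 -0.0895  0.2938] tilt 38.64 z.n -0.04 y up -0.28 y az -38.92 q [-0.643 -0.088  1.981  0.704  1.302 -0.175] open 0.0855 t 28.2
e 0.2552 n -0.4646 z 0.2938 F [ 0.4  0.3 -0.5]
0.92 [279.2, 217.2] 3241 0.39525262450960197 -0.467151198489989
0.72 [30.4, 266.5] 2031 0.3478345184539776 -0.23183816794657133
0.63 [53.1, 78.9] 905 0.5748964292387534 -0.19954514901161746
```

View pics/w6.png

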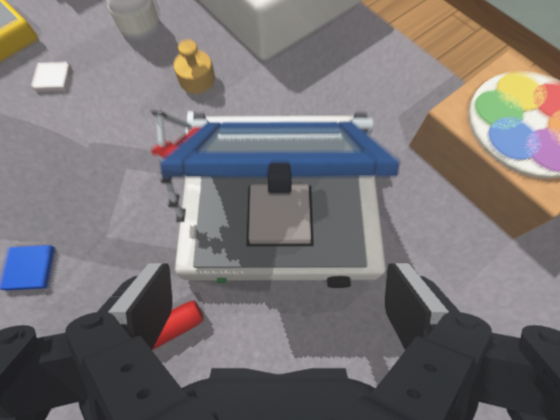

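The wrist view shows the white tile inside the outline at (280,215), with an even dark border at left 248, right 312 and front 244. Next I check the border numerically and plan the amber move.

```bash
python3 - <<'E'
from h import *
d=np.load('wr2.npz');g=cv2.cvtColor(d['frame'],cv2.COLOR_RGB2GRAY)
print('L',g[210:230,243:254].mean(0).round().tolist()); print('R',g[210:230,306:318].mean(0).round().tolist())
for c in(256,300): print('F',c,g[238:250,c-4:c+5].mean(1).round().tolist())
print('B',g[180:192,256:264].mean(1).round().tolist(),g[180:192,298:306].mean(1).round().tolist())
a=np.radians(51.5);e=np.array([np.cos(a),np.sin(a),0]);n=np.array([-e[1],e[0],0])
C=.4015*e-.4655*n
for h,z in((.03,.059),(.03,.045),(.032,.045)):
    print(h,z,proj(d,np.array([C+x*e+y*n+[0,0,z] for x,y in((h,h),(h,-h),(-h,-h),(-h,h))])).round(1).tolist())
A=np.array([.6345,-.3295]);print('amber e,n',A@e[:2],A@n[:2])
dd=optics.get_image('top');r=max(nets.cut_out('amber_tile','top'),key=lambda r:r['p']);print(fit([(dd,r['region'].astype(float))],TILE,[.634,-.33,-.67]))
E
```

```text
L [79.0, 79.0, 79.0, 72.0, 57.0, 56.0, 88.0, 113.0, 118.0, 118.0, 117.0]
R [141.0, 140.0, 137.0, 117.0, 74.0, 49.0, 63.0, 83.0, 91.0, 91.0, 91.0, 92.0]
F 256 [117.0, 114.0, 108.0, 104.0, 98.0, 80.0, 55.0, 47.0, 62.0, 75.0, 79.0, 79.0]
F 300 [153.0, 143.0, 129.0, 122.0, 113.0, 84.0, 55.0, 52.0, 76.0, 92.0, 97.0, 98.0]
B [79.0, 79.0, 79.0, 84.0, 96.0, 107.0, 115.0, 116.0, 117.0, 117.0, 117.0, 117.0] [95.0, 94.0, 92.0, 97.0, 114.0, 132.0, 142.0, 144.0, 141.0, 134.0, 128.0, 124.0]
0.03 0.059 [[248.2, 184.8], [306.3, 184.2], [308.7, 239.8], [246.8, 240.4]]
0.03 0.045 [[249.3, 190.7], [305.4, 190.1], [307.7, 244.0], [248.0, 244.6]]
0.032 0.045 [[247.5, 189.0], [307.2, 188.4], [309.8, 245.9], [245.9, 246.6]]
amber e,n 0.13711614926369917 -0.7016834482949522
(array([ 0.63079455, -0.32724609, -0.65595672]), np.float64(0.13213390355404808))
```

The white tile is centred to within about 1 mm. On to amber.

Emit:
arm_command --jaw '[1,1,1,1,1,1,1,1,1,1,1,1]' --pt "-0.0245 0.0263 -0.0135" --pt "-0.0245 0.0263 -0.0135" --pt "-0.0245 0.0263 -0.0135" --pt "-0.0245 0.0263 -0.0135" --pt "-0.0245 0.0263 -0.0135" --pt "-0.0245 0.0263 -0.0135" --pt "-0.0245 0.0263 -0.0135" --pt "-0.0245 0.0263 -0.0135" --pt "-0.0245 0.0263 -0.0135" --pt "0 0 0" --pt "0 0 0" --pt "0 0 0" --twist '[0,0,0,0,0,0,0,0,0,0,0,0]'

```text
time_s: 29.4
position: [0.5523, -0.4292, 0.2472]
tcp_rot: [[0.492, 0.78, 0.388], [0.605, -0.626, 0.491], [0.626, -0.007, -0.78]]
force: [0.1, 0.7, 0.1]
opening: 0.0855
grip_force: 0.0
```

```bash
python3 - <<'E'
from h import *
wtile('amber_tile'); en()
a=np.radians(51.5);e=np.array([np.cos(a),np.sin(a),0]);n=np.array([-e[1],e[0],0])
d=optics.get_image('wrist')
for r in nets.cut_out('amber_tile','wrist'):
    b=fit([(d,r['region'].astype(float))],TILE,[.632,-.329,-.67]); print(r['p'],b,b[0][0]*e[0]+b[0][1]*e[1],b[0][0]*n[0]+b[0][1]*n[1])
E
```

```text
amber_tile 0.87 [ 0.6349 -0.3295] -37.17 0.031 tool delta [0.1004 0.0021 0.0805]
pos [ 0.5528 -0.4286  0.2493] x az 51.11 y az -38.72 z [ 0.389  0.49  -0.78 ] 0.0726 29.5
pos [ 0.5528 -0.4286  0.2493] tilt 38.72 z.n 0.03 y up -0.22 y az -38.72 q [-1.     0.523  1.353  0.634  1.529 -0.437] open 0.0852 t 29.5
e 0.0087 n -0.6995 z 0.2493 F [-0.3  1.1 -0.1]
0.86 (array([ 0.63463883, -0.32969509, -0.67539499]), np.float64(0.02816135517252749)) 0.13704989041001292 -0.7019135461286056
```

Emit:
arm_command --jaw '[1,1,1,1,1,1,1,1,1,1]' --pt "-0.0063 0.0001 0.0288" --pt "-0.0063 0.0001 0.0288" --pt "-0.0063 0.0001 0.0288" --pt "-0.0063 0.0001 0.0288" --pt "-0.0063 0.0002 0.0288" --pt "-0.0063 0.0002 0.0288" --pt "-0.0061 0.0002 0.0287" --pt "0 0 0" --pt "0 0 0" --pt "0 0 0" --twist '[0,0,0,0,0,0,0,0,0,0]'

```text
time_s: 30.43
position: [0.6111, -0.3597, 0.0671]
tcp_rot: [[0.489, 0.78, 0.391], [0.609, -0.626, 0.487], [0.625, -0.0, -0.781]]
force: [0.1, -0.6, -0.2]
opening: 0.0852
grip_force: 0.0
```

```bash
python3 -c "
from h import *
en()"
```

```text
pos [ 0.6111 -0.3597  0.0671] tilt 38.67 z.n -0.16 y up -0.01 y az -38.77 q [-0.875  0.727  1.432  0.706  1.234 -0.527] open 0.0852 t 30.4333
e 0.0989 n -0.7022 z 0.0671 F [ 0.1 -0.6 -0.2]
```

Emit:
arm_command --jaw '[1,1,0,0,0,0,0,0]' --pt "-0.0003 -0.001 0.0036" --pt "0 0 0" --pt "0 0 0" --pt "0 0 0" --pt "0 0 0" --pt "0 0 0" --pt "0 0 0" --pt "0 0 0" --twist '[0,0,0,0,0,0,0,0]' --newtons 40

```text
time_s: 31.1
position: [0.6112, -0.358, 0.0632]
tcp_rot: [[0.49, 0.779, 0.391], [0.608, -0.627, 0.487], [0.625, -0.001, -0.781]]
force: [-2.7, -1.2, 4.8]
opening: 0.0586
grip_force: 43.4
```

```bash
python3 -c "
from h import *
en()"
```

```text
pos [ 0.6112 -0.358   0.0632] tilt 38.69 z.n -0.16 y up -0.06 y az -38.83 q [-0.874  0.731  1.435  0.709  1.228 -0.53 ] open 0.0586 t 31.1
e 0.1003 n -0.7012 z 0.0632 F [-2.7 -1.2  4.8]
```

Amber is in the grip, but at 38.7° the amber level leaves only about 0–2 mm between the gripper body and the tab's end. I'll let go, add about 5° of lean at the reach limit (there is time), and grip again.

Emit:
arm_command --jaw '[1,1,1,1,1,1,1,1,1,1,1,1]' --pt "0 0 0" --pt "0 0 0" --pt "0 0 0" --pt "0 0 -0.02" --pt "0 0 -0.03" --pt "0 0 -0.035" --pt "0 0 -0.035" --pt "0.0321 -0.0242 0.0025" --pt "0.0321 -0.0242 0.0025" --pt "0.0321 -0.0242 0.0025" --pt "0.0321 -0.0242 0.0025" --pt "0.0321 -0.0242 0.0025" --twist '[0,0,0,0,0,0,0,0,0,0,0,0]'

```text
time_s: 32.1
position: [0.5529, -0.2345, 0.2468]
tcp_rot: [[0.491, 0.779, 0.39], [0.607, -0.627, 0.489], [0.625, -0.003, -0.78]]
force: [1.0, 0.1, 1.1]
opening: 0.0851
grip_force: 0.0
```

Emit:
arm_command --jaw '[1,1,1,1,1,1,1,1,1,1,1,1]' --pt "0.0321 -0.0242 0.0025" --pt "0.0321 -0.0242 0.0025" --pt "0.0321 -0.0242 0.0025" --pt "0.0321 -0.0242 0.0025" --pt "0.0321 -0.0242 0.0025" --pt "0.0321 -0.0242 0.0025" --pt "0.0321 -0.0242 0.0025" --pt "0.0321 -0.0242 0.0025" --pt "0.0321 -0.0242 0.0025" --pt "0.0321 -0.0242 0.0025" --pt "0.0321 -0.0242 0.0025" --pt "0.0321 -0.0242 0.0025" --twist '[0,0,0,0,0,0,0,0,0,0,0,0]'

```text
time_s: 33.1
position: [0.5269, 0.1962, 0.4655]
tcp_rot: [[0.49, 0.779, 0.39], [0.607, -0.627, 0.489], [0.625, -0.003, -0.78]]
force: [1.5, -0.4, 0.4]
opening: 0.0856
grip_force: 0.0
```

Emit:
arm_command --jaw '[1,1,1,1,1,1,1,1,1,1,1,1]' --pt "0.0321 -0.0242 0.0025" --pt "0.0321 -0.0242 0.0025" --pt "0.0321 -0.0242 0.0025" --pt "0.0321 -0.0242 0.0025" --pt "0.0321 -0.0242 0.0025" --pt "0.0321 -0.0242 0.0025" --pt "0.0321 -0.0242 0.0025" --pt "0.0321 -0.0242 0.0025" --pt "0.0321 -0.0242 0.0025" --pt "0.0321 -0.0242 0.0025" --pt "0.0321 -0.0242 0.0025" --pt "0.0321 -0.0242 0.0025" --twist '[0,0,0,0,0,0,0,0,0,0,0,0]'

```text
time_s: 34.1
position: [0.5012, 0.6268, 0.6829]
tcp_rot: [[0.491, 0.78, 0.389], [0.608, -0.626, 0.488], [0.624, -0.003, -0.781]]
force: [1.1, 0.5, 0.4]
opening: 0.0854
grip_force: 0.0
```

```bash
python3 -c "
from h import *
en()"
```

```text
pos [0.5012 0.6268 0.6829] tilt 38.65 z.n -0.04 y up -0.17 y az -38.78 q [0.773 0.283 0.858 0.08  1.331 1.459] open 0.0854 t 34.1
e 0.8025 n -0.002 z 0.6829 F [1.1 0.5 0.4]
```

Emit:
arm_command --jaw '[1,1,1,1,1,1,1]' --pt "0.037 0.005 0" --pt "0.037 0.005 0" --pt "0.037 0.005 -0.005" --pt "0.037 0.005 -0.008" --pt "0.037 0.005 -0.01" --pt "0.037 0.005 -0.01" --pt "0.037 0.005 -0.01" --twist '[0,0,0,0,0,0,0]'

```text
time_s: 34.68
position: [0.5711, 0.6658, 0.7807]
tcp_rot: [[0.459, 0.779, 0.428], [0.566, -0.627, 0.535], [0.685, -0.003, -0.729]]
force: [0.0, 0.0, -0.6]
opening: 0.0857
grip_force: 0.0
```

```bash
python3 -c "
from h import *
en()"
```

```text
pos [0.5711 0.6658 0.7807] tilt 43.21 z.n -0.12 y up -0.16 y az -38.85 q [0.74  0.703 0.092 0.106 1.598 1.464] open 0.0857 t 34.6833
e 0.8766 n -0.0325 z 0.7807 F [ 0.   0.  -0.6]
```

The lean is now 43.2° and still level. Back to amber.

Emit:
arm_command --jaw '[1,1,1,1,1,1,1,1,1,1,1,1]' --pt "-0.032 0.0218 -0.0067" --pt "-0.032 0.0218 -0.0067" --pt "-0.032 0.0218 -0.0067" --pt "-0.032 0.0218 -0.0067" --pt "-0.032 0.0218 -0.0067" --pt "-0.032 0.0218 -0.0067" --pt "-0.032 0.0218 -0.0067" --pt "-0.032 0.0218 -0.0067" --pt "-0.032 0.0218 -0.0067" --pt "-0.032 0.0218 -0.0067" --pt "-0.032 0.0218 -0.0067" --pt "-0.032 0.0218 -0.0067" --twist '[0,0,0,0,0,0,0,0,0,0,0,0]'

```text
time_s: 35.68
position: [0.5662, 0.2765, 0.6056]
tcp_rot: [[0.448, 0.779, 0.437], [0.564, -0.626, 0.538], [0.693, 0.006, -0.721]]
force: [1.4, -1.3, 0.2]
opening: 0.0854
grip_force: 0.0
```

Emit:
arm_command --jaw '[1,1,1,1,1,1,1,1,1,1,1,1]' --pt "-0.032 0.0218 -0.0067" --pt "-0.032 0.0218 -0.0067" --pt "-0.032 0.0218 -0.0067" --pt "-0.032 0.0218 -0.0067" --pt "-0.032 0.0218 -0.0067" --pt "-0.032 0.0218 -0.0067" --pt "-0.032 0.0218 -0.0067" --pt "-0.032 0.0218 -0.0067" --pt "-0.032 0.0218 -0.0067" --pt "-0.032 0.0218 -0.0067" --pt "-0.032 0.0218 -0.0067" --pt "-0.032 0.0218 -0.0067" --twist '[0,0,0,0,0,0,0,0,0,0,0,0]'

```text
time_s: 36.68
position: [0.5627, -0.1481, 0.3985]
tcp_rot: [[0.451, 0.779, 0.436], [0.569, -0.627, 0.532], [0.688, 0.009, -0.726]]
force: [0.5, 0.4, 0.5]
opening: 0.0856
grip_force: 0.0
```

Emit:
arm_command --jaw '[1,1,1,1,1,1,1,1,1,1]' --pt "-0.032 0.0218 -0.0067" --pt "-0.032 0.0218 -0.0067" --pt "-0.032 0.0218 -0.0067" --pt "-0.032 0.0218 -0.0067" --pt "-0.032 0.0218 -0.0067" --pt "-0.032 0.0218 -0.0067" --pt "-0.032 0.021 -0.0067" --pt "0 0 0" --pt "0 0 0" --pt "0 0 0" --twist '[0,0,0,0,0,0,0,0,0,0]'

```text
time_s: 37.52
position: [0.5595, -0.3933, 0.2777]
tcp_rot: [[0.453, 0.779, 0.433], [0.568, -0.627, 0.534], [0.687, 0.004, -0.726]]
force: [0.5, -0.2, 0.6]
opening: 0.0857
grip_force: 0.0
```

```bash
python3 - <<'E'
from h import *
en()
a=np.radians(51.5);e=np.array([np.cos(a),np.sin(a),0]);n=np.array([-e[1],e[0],0])
d=optics.get_image('wrist')
for r in nets.cut_out('amber_tile','wrist'):
    b=fit([(d,r['region'].astype(float))],TILE,[.632,-.329,-.67]); print(r['p'],b,b[0][0]*e[0]+b[0][1]*e[1],b[0][0]*n[0]+b[0][1]*n[1])
E
```

```text
pos [ 0.5595 -0.3933  0.2777] tilt 43.43 z.n -0.36 y up 0.22 y az -38.8 q [-0.987  0.461  1.411  0.715  1.553 -0.431] open 0.0857 t 37.5167
e 0.0405 n -0.6827 z 0.2777 F [ 0.5 -0.2  0.6]
0.58 (array([ 0.63531537, -0.33050685, -0.67804948]), np.float64(0.021325970594213706)) 0.13683575775102147 -0.7029483378459899
```

Emit:
arm_command --jaw '[1,1,1,1,1,1,1,1,1,1]' --pt "-0.015 0.0046 0.0274" --pt "-0.015 0.0046 0.0274" --pt "-0.015 0.0046 0.0274" --pt "-0.015 0.0047 0.0274" --pt "-0.015 0 0.0274" --pt "-0.015 0 0.0274" --pt "-0.015 0 0.0274" --pt "0 0 0" --pt "0 0 0" --pt "0 0 0" --twist '[0,0,0,0,0,0,0,0,0,0]'

```text
time_s: 38.45
position: [0.6094, -0.3613, 0.0669]
tcp_rot: [[0.452, 0.78, 0.432], [0.568, -0.625, 0.535], [0.688, 0.003, -0.726]]
force: [0.2, -0.5, 0.3]
opening: 0.085
grip_force: 0.0
```

```bash
python3 -c "
from h import *
en()"
```

```text
pos [ 0.6094 -0.3613  0.0669] tilt 43.47 z.n -0.28 y up 0.18 y az -38.72 q [-0.902  0.752  1.426  0.777  1.278 -0.584] open 0.085 t 38.45
e 0.0966 n -0.7018 z 0.0669 F [ 0.2 -0.5  0.3]
```

Emit:
arm_command --jaw '[1,1,0,0,0,0,0,0]' --pt "-0.003 -0.0005 0.0033" --pt "0 0 0" --pt "0 0 0" --pt "0 0 0" --pt "0 0 0" --pt "0 0 0" --pt "0 0 0" --pt "0 0 0" --twist '[0,0,0,0,0,0,0,0]' --newtons 40

```text
time_s: 39.12
position: [0.6081, -0.3611, 0.0604]
tcp_rot: [[0.454, 0.78, 0.431], [0.566, -0.626, 0.536], [0.688, 0.001, -0.725]]
force: [-3.1, -1.3, 6.8]
opening: 0.0588
grip_force: 43.2
```

```bash
python3 -c "
from h import *
en()"
```

```text
pos [ 0.6081 -0.3611  0.0604] tilt 43.51 z.n -0.21 y up 0.03 y az -38.77 q [-0.903  0.76   1.427  0.778  1.273 -0.589] open 0.0588 t 39.1167
e 0.096 n -0.7007 z 0.0604 F [-3.1 -1.3  6.8]
```

Emit:
arm_command --jaw '[0,0,0,0,0,0,0]' --pt "0.006 0 -0.0064" --pt "0.012 0 -0.0127" --pt "0.018 0 -0.019" --pt "0.0187 0 -0.0197" --pt "0.018 0 -0.019" --pt "0.018 0 -0.019" --pt "0.018 0 -0.0191" --twist '[0,0,0,0,0,0,0]'

```text
time_s: 39.7
position: [0.6076, -0.3601, 0.2185]
tcp_rot: [[0.455, 0.78, 0.43], [0.565, -0.626, 0.537], [0.688, -0.002, -0.726]]
force: [-0.3, -0.2, -1.2]
opening: 0.0584
grip_force: 42.9
```

Emit:
arm_command --jaw '[0,0,0,0,0,0,0,0,0,0,0]' --pt "0.0142 -0.0261 0.0134" --pt "0.0142 -0.0261 0.0134" --pt "0.0142 -0.0261 0.0134" --pt "0.0142 -0.0261 0.0134" --pt "0.0142 -0.0261 0.0134" --pt "0.0142 -0.0261 0.0134" --pt "0.0142 -0.0262 0.0134" --pt "0.0142 -0.0262 0.0134" --pt "0.0142 -0.0262 0.0134" --pt "0 0 0" --pt "0 0 0" --twist '[0,0,0,0,0,0,0,0,0,0,0]'

```text
time_s: 40.62
position: [0.5336, -0.0744, 0.2179]
tcp_rot: [[0.454, 0.781, 0.429], [0.567, -0.624, 0.538], [0.688, -0.001, -0.726]]
force: [0.7, -0.9, -0.5]
opening: 0.0586
grip_force: 43.2
```

```bash
python3 -c "
from h import *
en()"
```

```text
pos [ 0.5336 -0.0744  0.2179] tilt 43.47 z.n -0.03 y up -0.07 y az -38.61 q [-0.638  0.038  2.047  0.837  1.184 -0.347] open 0.0586 t 40.6167
e 0.274 n -0.4639 z 0.2179 F [ 0.7 -0.9 -0.5]
```

Emit:
arm_command --jaw '[0,0,0,0,0,0,0,0,0,0]' --pt "0 0.0005 0.018" --pt "0 0.0005 0.018" --pt "0 0.0005 0.018" --pt "0 0 0.018" --pt "0 0 0.018" --pt "0 0 0.018" --pt "0 0 0.0183" --pt "0 0 0" --pt "0 0 0" --pt "0 0 0" --twist '[0,0,0,0,0,0,0,0,0,0]'

```text
time_s: 41.45
position: [0.5904, -0.0103, 0.1268]
tcp_rot: [[0.455, 0.78, 0.431], [0.565, -0.626, 0.537], [0.688, -0.0, -0.726]]
force: [1.1, 0.0, -0.1]
opening: 0.0583
grip_force: 43.5
```

```bash
python3 -c "
from h import *
en()"
```

```text
pos [ 0.5904 -0.0103  0.1268] tilt 43.49 z.n -0.19 y up -0.01 y az -38.78 q [-0.463  0.267  2.001  0.968  0.955 -0.408] open 0.0583 t 41.45
e 0.3594 n -0.4684 z 0.1268 F [ 1.1  0.  -0.1]
```

Emit:
arm_command --jaw '[0,0,0,0,0,0]' --pt "0.001 -0.003 0.001" --pt "-0.0018 0 0.0019" --pt "-0.0018 0 0.0019" --pt "0 0 0" --pt "0 0 0" --pt "0 0 0" --twist '[0,0,0,0,0,0]'

```text
time_s: 41.95
position: [0.5885, -0.0065, 0.1211]
tcp_rot: [[0.455, 0.78, 0.43], [0.565, -0.626, 0.537], [0.688, -0.001, -0.726]]
force: [0.2, 0.1, -0.6]
opening: 0.0585
grip_force: 43.5
```

```bash
python3 -c "
from h import *
en()"
```

```text
pos [ 0.5885 -0.0065  0.1211] tilt 43.49 z.n -0.15 y up -0.05 y az -38.76 q [-0.458  0.272  2.009  0.978  0.945 -0.418] open 0.0585 t 41.95
e 0.3613 n -0.4646 z 0.1211 F [ 0.2  0.1 -0.6]
```

Emit:
arm_command --jaw '[0,0,0]' --pt "-0.0011 0.0008 0.0004" --pt "0 0 0" --pt "0 0 0" --twist '[0,0,0]'

```text
time_s: 42.2
position: [0.5888, -0.0073, 0.1199]
tcp_rot: [[0.455, 0.78, 0.43], [0.565, -0.626, 0.537], [0.688, -0.001, -0.726]]
force: [-0.1, 0.1, -1.3]
opening: 0.0585
grip_force: 43.5
```

Emit:
arm_command --jaw '[0,0,0]' --pt "-0.0007 0 0.0008" --pt "0 0 0" --pt "0 0 0" --twist '[0,0,0]'

```text
time_s: 42.45
position: [0.5891, -0.0072, 0.1194]
tcp_rot: [[0.454, 0.78, 0.431], [0.565, -0.626, 0.537], [0.689, -0.0, -0.725]]
force: [-1.7, -0.5, 4.3]
opening: 0.0583
grip_force: 43.9
```

```bash
python3 -c "
from h import *
en()"
```

```text
pos [ 0.5891 -0.0072  0.1194] tilt 43.53 z.n -0.15 y up -0.03 y az -38.75 q [-0.459  0.278  2.007  0.98   0.944 -0.423] open 0.0583 t 42.45
e 0.3611 n -0.4655 z 0.1194 F [-1.7 -0.5  4.3]
```

Contact at 4.3 N, at exactly the predicted pose. I release, back out and look.

Emit:
arm_command --jaw '[0.8,0.8,0.8,0.8,0.8,0.8,1,1,1,1,1,1]' --pt "0 0 0" --pt "0 0 0" --pt "0 0 0" --pt "0 0 -0.003" --pt "0 0 -0.015" --pt "0 0 -0.02" --pt "0 0 -0.025" --pt "0 0 -0.03" --pt "0 0 -0.03" --pt "0.01 0 -0.03" --pt "0.02 0 -0.03" --pt "0.02 0 -0.03" --twist '[0,0,0,0,0,0,0,0,0,0,0,0]'

```text
time_s: 43.45
position: [0.5188, -0.0938, 0.3087]
tcp_rot: [[0.457, 0.779, 0.43], [0.564, -0.627, 0.537], [0.688, -0.003, -0.726]]
force: [0.4, -0.3, 0.1]
opening: 0.0856
grip_force: 0.0
```

Emit:
arm_command --jaw '[1,1,1,1]' --pt "0 0 0" --pt "0 0 0" --pt "0 0 0" --pt "0 0 0" --twist '[0,0,0,0]'

```text
time_s: 43.78
position: [0.5193, -0.0928, 0.3062]
tcp_rot: [[0.456, 0.78, 0.428], [0.565, -0.626, 0.538], [0.688, -0.004, -0.726]]
force: [0.3, 0.4, -0.5]
opening: 0.0855
grip_force: 0.0
```

```bash
python3 - <<'E'
from h import *
en(); d=optics.get_image('wrist')
cv2.imwrite('pics/w7.png',cv2.resize(d['frame'][130:280,180:380,::-1],(800,600),interpolation=2))
print(lidang((.6134,.0243,np.radians(51.3)),("top",)))
E
```

```text
pos [ 0.5193 -0.0928  0.3062] tilt 43.47 z.n -0.01 y up -0.21 y az -38.74 q [-0.689 -0.095  1.992  0.783  1.347 -0.234] open 0.0855 t 43.7833
e 0.2506 n -0.4641 z 0.3062 F [ 0.3  0.4 -0.5]
[('top', (np.float32(0.07540393), np.float64(45.0)))]
```

View pics/w7.png

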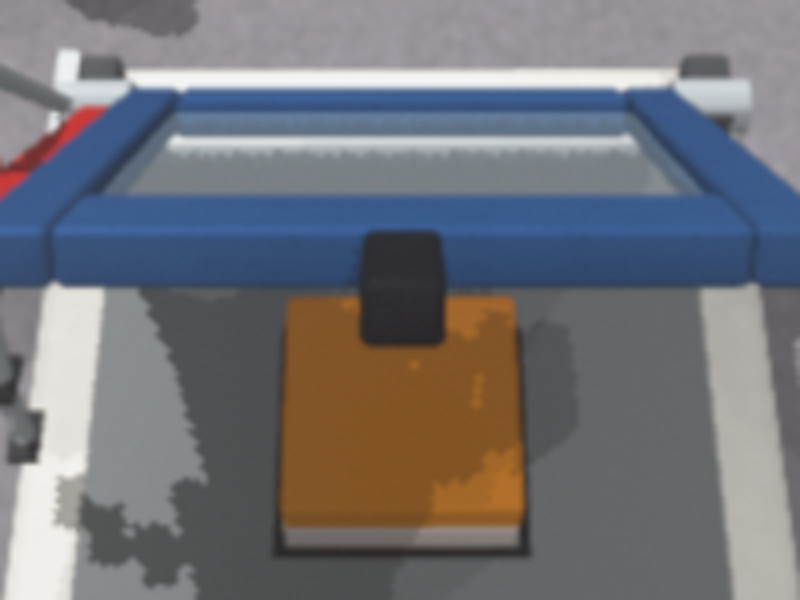

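The crop shows amber squarely on white: left edges at 283 and 285, right edges at 523 and 521, and the front faces flush at row 527. The outline border around them is even, the lid is still at 45°, and the arm is clear. Handing in.

```bash
python3 -c "
from workcell import job
print(job.sign_off())"
```

```text
the job is handed in; nothing more can be done
None
```

The job is handed in at about 44 s of the 72 s limit: the lid stands at about 45°, the white tile is centred on the marked square to within about 1 mm, and the amber tile sits flush on top of it, with nothing else touched.

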